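Clear the hopper, fit the bayonet lid and hold it at pulse

ROBOT

A 6-joint arm with a two-finger parallel gripper is mounted at the origin on the work surface. World frame = base frame: x ahead of the robot, y to its left, z up, the work surface at z = 0. Lengths are in m, angles in degrees, forces in N, time in s.
With the tool pointing down it reaches from about 0.3 to 0.75 m from the base axis. Payload 8.5 kg.
Tool frame: the origin (TCP) lies at the very end of the fingers, on their centre line; the grasp point (between the pads) lies 19 mm behind it; z points along the fingers, y is the direction in which the jaws open and shut (so a half turn about z gives the same grasp; the last joint's range is limited). The gripper opens to 85 mm and grips with 20 to 120 N. Pads are 22 mm wide; open, the fingers measure 114 mm over their backs; the gripper's body (76 mm by 85 mm) begins 54 mm behind the grasp point. The pads swing forward as they close: fully open they stand 13 mm farther back than shut.
Start: joints at [63.467, 21.807, 74.336, -0, 83.858, -12.336], TCP at [0.135, 0.533, 0.231] pointing down, gripper open.
Joint ranges: [-178.18, 178.18], [-50.72, 133.34], [12.68, 142.11], [-81.47, 261.47], [9.98, 163.14], [-165.26, 165.26]. Speed limits (degrees/s): [136.94, 136.94, 180, 180, 180, 180].

INTERFACE

Orientations are given as a 3x3 rotation matrix whose columns are the frame's x, y, z axes.
In Python, from rig import env, vision, close_job, spotter gives the robot as it stands. The module is installed in compiled form; this text tells all that it offers.
- The arm moves only by the tool jog_arm, never from a script. Its argument "plan" is a list that holds one entry, the list of rows, each a list of 6 numbers: the shift along the tool's x, y, z in units of 40 mm (1.0 is 40 mm), then the turn, a rotation vector about the tool's x, y, z in units of 0.15 rad (1.0 is 0.15 rad). A call has 1 to 10 rows; each row shifts and turns the commanded pose from where the row before left it, along the tool's axes as they then stand; what a row does not reach is not made up. A row lasts 1/10 s, in which the tool goes at most 50 mm and 8.59 degrees, less where a joint would pass 70% of its speed; a pose out of reach is approached as far as the arm can. A call with a number of a shift or a turn outside -1 to 1 is refused whole. A call with a gripper value outside its range is refused whole. "grip" is the opening, from -1 (shut) to 1 (fully open), set as the call begins (left out, the last holds). The fingers move at their own pace and stop on an object; "squeeze" is the grip in N (left out, the last holds). Time passes only in rows, so rows that do not move let the fingers close. It gives the time, the measured TCP pose, the force and the opening at its end, in the units of the state.
- env.observe(): the state, without advancing time (a new reading comes with each control period).
- vision.get_image(name): name is "scene" or "top" or "wrist"; returns (picture, depth): 400x640x3 uint8, red, green, blue; 400x640 float32, m along the optical axis (not along the pixel's ray), 0 where there is no reading.
- vision.camera_info(name): a dict with "fx", "fy", "cx", "cy" (pixels), "rvec" (rotation vector, rad) and "tvec" (3), from world to camera coordinates, as OpenCV has them. Camera axes: x right, y down, z forward; pixel columns grow to the right and rows downward; lengths in m; the calibration is good to about 2 mm. The wrist camera is an equidistant fisheye: a pixel r from the principal point sees the ray r / f radians off the axis. A picture is of the moment at which its call begins: read the wrist's pose just before it. camera_info takes no time and is no camera call; for the wrist camera it gives the pose at the moment of the call.
- close_job(): hands the job in, once; it reports no verdict.
Trained networks look in the newest picture that a camera, given by its name, has taken for a name from the list of things; names that differ only in an ending like _2 or _b are one class to them, and where a whole thing is asked for, a point or a joint stands for the part that bears it (a point fixed in the world has none). Each returns a list of dicts, best first, with "score" (0 to 1); they miss things now and then, are a little off and sometimes report something else, mostly with a low value. They report only what shows in the picture. A call takes as long as a camera call. They do not tell look-alikes from the thing itself.
- spotter.trace(camera, query): "pixels" (400x640 bool, what is visible of it) and "rect" ([left, top, right, bottom] in pixels, round what is visible of it).
The state is a dict: "time_s": time; "q": joint angles; "qvel": joint speeds; "joint_efforts": joint torques, N m; "position": TCP position; "tool_rot": TCP orientation; "ft_force": force on the tool from outside, world axes, zero at the start; "wrist_torque": the same for the moment, N m; "grip_width": finger opening in m.
Only numpy, scipy, OpenCV 4.12 (cv2) and the standard library are available. Lean on these libraries where they do the work, as an engineer would, in place of code of your own. Each camera call takes 0.05 s, during which the arm holds its last target.

TASK

Draw the thin divider panel straight up out of its slots in the mill's hopper and put it in the tray, then drop the lid into the hopper's mouth with its lugs through the two gaps and twist it clockwise (seen from above) against the spring, half-way to the lock, to the single-rib pulse mark, an eighth of a turn (45 degrees) from entry. Keep hold of the lid and finish while holding it there, fully seated: it springs back if let go, and it must never be turned on to the lock click at the double rib. Leave the other things on the counter where they are.

Things in the scene. Friction and masses are not known exactly. Their poses are not given: they have to be found in the camera images.
- mill: mill: cream tapered housing 132 mm wide at the foot, aluminium hopper 104 mm across with a collar 116 mm across just under the rim, fixed. Origin: centre of its underside. Marks outside the rim, each on both sides: dot = lug entry (at x and -x), single rib = pulse, 45 degrees clockwise of the dot from above, double rib = lock, 90 degrees. Stops bar turning anticlockwise from entry
- mill_mouth (a point): centre of the hopper's round mouth, level with the rim, 130 mm above the counter, z up. Lug gaps at its +x and -x, about 20 mm wide; between them two tabs 5 mm thick, flush with the rim, leave a round opening 74 mm across. Lugs turn under the tabs, where the inner wall is 92 mm across. The panel stands along the mouth's y
- panel_center (a point): centre of the divider panel: aluminium sheet 4 mm thick (x), 66 mm wide (y), 90 mm tall (z), 60 g. It starts upright along the mouth's y in two slots 7 mm wide and 30 mm tall rising from the hopper floor (52 mm below the rim); its upper 38 mm stick out above the rim and bar the lid. In the tray it may stand, lean or lie
- tray: open white tray, fixed to the counter, 220 mm (x) by 170 mm (y) outside, walls 4 mm thick and 40 mm high, floor 4 mm thick; origin at the centre of its underside, z up
- lid_grip (a point): centre of the grip bar of the grey lid; bar 56 mm long (x), 14 mm thick (y), 32 mm tall, so its top is 16 mm above this point. The lid stands on the counter bar up; half a turn about z leaves it the same. Seated, its disc rests on the rim and this point is 24 mm above mill_mouth; at entry the bar lies along the mouth's x
- lid: the grey bayonet lid, 0.14 kg; origin at the centre of its underside, 41 mm below lid_grip. From below: round plug 66 mm across, 17 mm tall, with two lugs at its foot at +x and -x (12 mm wide, 9 mm tall, 84 mm over both tips); disc 98 mm across, 8 mm thick, with pointer noses at +x and -x; then the grip bar
- pulse_ring (a joint): angle (rad) of the sprung ring under the tabs, pushed round by the lugs as the seated lid turns clockwise. 0 at rest; it follows after about 0.10 rad of free play, so it reads about 0.68 at the pulse mark (lid turned 0.785 from entry). Its spring resists with 0.05 N m at 0, 0.10 N m at the pulse mark. The lock click is at 1.3, end stop 1.46
- mug: white mug, 80 mm across, 88 mm tall, bystander; origin at the centre of its underside
- tumbler: blue tumbler, 68 mm across, 95 mm tall, bystander; origin at the centre of its underside
- tub: pink lidded food tub, 130 mm square, 74 mm tall, bystander; origin at the centre of its underside
- shaker: small glass shaker with a steel cap, 40 mm across, 75 mm tall, bystander; origin at the centre of its underside
- spoon: steel spoon, 140 mm long (x), lying flat, bystander; origin under its middle
- ramekin: small white bowl, 72 mm across, 42 mm tall, bystander; origin at the centre of its underside
Not all that is in view belongs to the job. What is meant by the part that bears panel_center is not purple, and is the larger of those in its own colour.

How it is judged (in metres and radians):
On the way, in this order (a step that is already met when the one before it is completed fails the run):
1. the panel is drawn up out of the slots, clear above the hopper (z of panel_center in the frame of mill_mouth above 0.045 m), for 0.1 s.
2. the panel is in the tray and let go (x of panel_center in the frame of tray between -0.108 and 0.108 m and y of panel_center in the frame of tray between -0.083 and 0.083 m and z of panel_center in the frame of tray below 0.06 m and contact force between the fingers and panel below 0.05 N), for 0.2 s.
3. the lid is fully down in the mouth, not yet turned (z of lid_grip in the frame of mill_mouth between 0.02 and 0.028 m and horizontal distance between lid_grip and mill_mouth below 0.006 m and angle between lid_grip's own z axis and vertical below 0.08 rad and value of joint pulse_ring below 0.3 rad and angle between the x axis of lid_grip and the x axis of mill_mouth, either way round below 0.4 rad), for 0.1 s.
At the end, for the whole second after the job is handed in: Panel at rest in the tray, centre under 60 mm up, let go. Lid seated (grip point 20-28 mm above the mouth, within 6 mm of its axis, tilt under 0.08 rad), turned 0.60-0.97 rad clockwise from entry, ring 0.48-0.90 rad and still, fingers on the lid with over 1 N (all of step 2 and z of lid_grip in the frame of mill_mouth between 0.02 and 0.028 m and horizontal distance between lid_grip and mill_mouth below 0.006 m and angle between lid_grip's own z axis and vertical below 0.08 rad and angle between the x axis of lid_grip and the x axis of mill_mouth, either way round between 0.6 and 0.97 rad and value of joint pulse_ring between 0.48 and 0.9 rad and velocity of joint pulse_ring between -0.15 and 0.15 rad/s and linear speed of panel below 0.03 m/s and contact force between the fingers and lid above 1 N); the arm keeps its last pose, push and grip.
It fails at once if the lid is turned on to the lock click (ring beyond 1.3 rad) (value of joint pulse_ring above 1.3 rad).
It fails at once if a bystander is moved more than 30 mm (distance of any of mug, tumbler, tub, shaker, spoon, ramekin from where it was at the start of the episode above 0.03 m).
It also fails if it takes over 64 s, if anything falls off the work surface, if the arm or the gripper's body presses on something with over 40 N, if the wrist force passes 120 N, or if a joint passes its speed limit or range.

## Working session

There is one attempt and no reset: what is moved stays moved. The work goes in short steps, Python scripts to look and compute and a tool call to move; the robot and the scene stay as the last step left them, time stands still between calls to the robot, and variables do not carry over. Pictures are saved under pics/ and viewed, and the job is handed in when it is done.

Besides the shell and the picture viewer there is one more tool, called in YAML: its name, and indented under it one key for each argument. jog_arm: Moves the arm, as the interface text tells. Its arguments: {"type":"object","properties":{"plan":{"type":"array"},"grip":{"type":"number"},"squeeze":{"type":"number"}},"required":["plan"]}

```bash
mkdir -p pics; python3 - <<'E'
from rig import env, vision, spotter
import cv2
s=env.observe(); print({k:(v if not hasattr(v,'tolist') else v.tolist()) for k,v in s.items()})
for n in ("scene","top","wrist"):
    im,d=vision.get_image(n); cv2.imwrite(f"pics/{n}0.png",im[:,:,::-1]); print(n,vision.camera_info(n))
E
```

```text
{'time_s': 0.0, 'q': [63.467143311242346, 21.840742078936344, 74.38712629207339, 1.3823568298007152e-05, 83.8586656974461, -12.334636576466728], 'qvel': [0.05289354762982906, 0.023540758256601187, -0.12986817396402814, 0.01389659738711036, 0.006415813274409771, 0.11119264348308294], 'joint_efforts': [0.00048216996219707653, -44.845837354660034, -23.12819480895996, -0.00017547169136378216, 0.004675777454394847, -1.4365671319183093e-07], 'position': [0.13475154560397623, 0.5329158657636075, 0.2307001460014927], 'tool_rot': [[-0.9694528545527897, 0.24527679737636254, -0.0006748838731600974], [0.24527751335253856, 0.9694519667802547, -0.0013511289690082227], [0.000322866911822556, -0.0014753896740844796, -0.9999988594904831]], 'ft_force': [-0.7776912511238643, -0.6581423692482595, 0.2684945914371628], 'wrist_torque': [-0.002738758183656155, 0.006134909190388435, 0.013737168059872275], 'grip_width': 0.08553866216063398}
scene {'fx': 473.21098954617014, 'fy': 473.21098954617014, 'cx': 331.2226025063255, 'cy': 199.88582166604465, 'rvec': array([ 2.28570558,  0.62888677, -0.28545212]), 'tvec': array([-0.48182295, -0.12975422,  1.33674395])}
top {'fx': 512.7549021626925, 'fy': 512.7549021626925, 'cx': 313.0941740112885, 'cy': 208.89390507175582, 'rvec': array([ 2.17340609, -2.1530001 ,  0.11687115]), 'tvec': array([-0.0136756 ,  0.5938404 ,  1.25529994])}
wrist {'fx': 309.70691628693146, 'fy': 309.70691628693146, 'cx': 320.7956941053869, 'cy': 197.98805402110972, 'rvec': array([-2.291111  , -1.7834197 , -0.25715011]), 'tvec': array([-0.54895916, -0.03664971,  0.37890088])}
```

View pics/scene0.png

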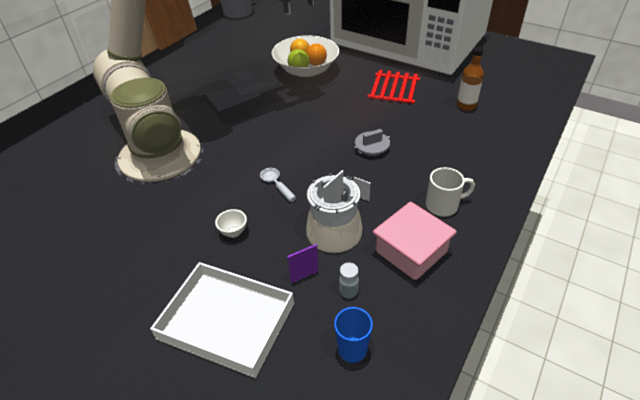

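View pics/top0.png

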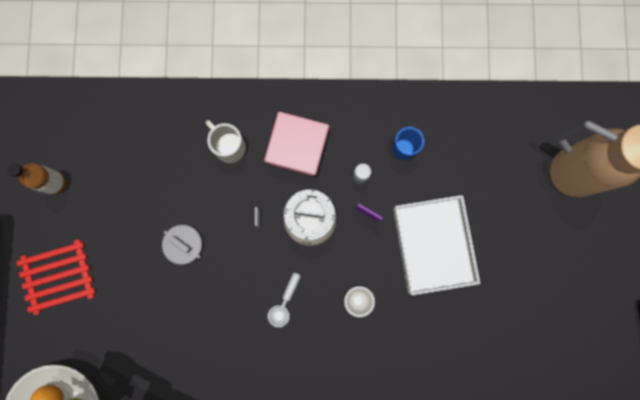

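View pics/wrist0.png

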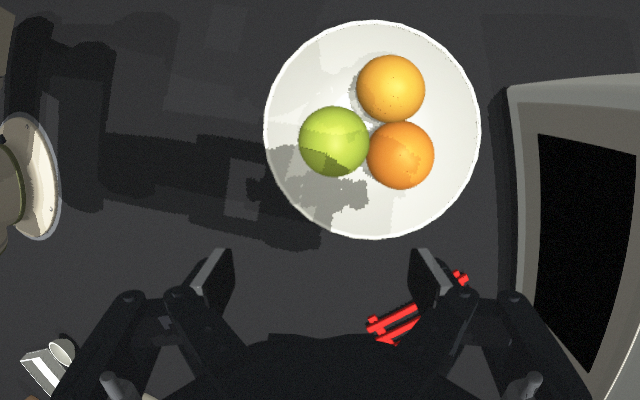

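```bash
cat > h.py <<'E'
import numpy as np, cv2
from rig import env, vision, spotter
from scipy.spatial.transform import Rotation as R
def ext(ci):
    return cv2.Rodrigues(np.array(ci['rvec'],float))[0], np.array(ci['tvec'],float)
def proj(ci,P):
    Rm,t=ext(ci); c=(Rm@np.atleast_2d(P).T).T+t
    return np.c_[ci['fx']*c[:,0]/c[:,2]+ci['cx'], ci['fy']*c[:,1]/c[:,2]+ci['cy']]
def projw(ci,P):
    Rm,t=ext(ci); c=(Rm@np.atleast_2d(P).T).T+t
    r=np.hypot(c[:,0],c[:,1]); th=np.arctan2(r,c[:,2])
    return np.c_[ci['fx']*th*c[:,0]/r+ci['cx'], ci['fy']*th*c[:,1]/r+ci['cy']]
def rays(ci,uv,fish=False):
    uv=np.atleast_2d(uv).astype(float); x=(uv[:,0]-ci['cx'])/ci['fx']; y=(uv[:,1]-ci['cy'])/ci['fy']
    if fish:
        th=np.hypot(x,y)+1e-12; d=np.c_[x/th*np.tan(th),y/th*np.tan(th),np.ones(len(x))]
    else: d=np.c_[x,y,np.ones(len(x))]
    Rm,t=ext(ci); return -Rm.T@t, d@Rm   # unnormalised: depth along axis
def onplane(ci,uv,z,fish=False):
    o,d=rays(ci,uv,fish); k=(z-o[2])/d[:,2]; return o+d*k[:,None]
def cloud(ci,depth,mask=None,fish=False):
    m=depth>0
    if mask is not None: m&=mask
    v,u=np.nonzero(m); o,d=rays(ci,np.c_[u,v],fish); return o+d*depth[v,u][:,None], np.c_[u,v]
E
python3 - <<'E'
from h import *
for n in ("top","scene"):
    ci=vision.camera_info(n); im,d=vision.get_image(n)
    np.savez(f'{n}.npz',im=im,d=d)
    print(n,proj(ci,[[0,0,0],[.4,0,0],[0.4,.3,0]]))
    for q in ("mill","panel_center","tray","lid","tumbler","tub","mug","shaker","spoon","ramekin"):
        for r in spotter.trace(n,q)[:3]:
            P,_=cloud(ci,d,r['pixels'])
            print(n,q,round(r['score'],2),np.round(r['rect']).tolist(),np.round(np.median(P,0),3) if len(P) else None, np.round(np.percentile(P[:,2],98),3) if len(P) else None)
print(env.observe()['time_s'])
E
```

```text
top [[307.5080752  451.46109479]
 [309.20557131 286.35371569]
 [190.92344336 285.20172112]]
top mill 0.93 [286.0, 190.0, 334.0, 244.0] [ 0.564 -0.001  0.122] 0.136
top panel_center 0.71 [358.0, 204.0, 383.0, 222.0] [ 0.582 -0.146  0.061] 0.094
top panel_center 0.7 [296.0, 206.0, 322.0, 218.0] [ 0.571 -0.001  0.143] 0.171
top panel_center 0.61 [257.0, 209.0, 260.0, 227.0] [0.569 0.13  0.039] 0.064
top tray 0.61 [393.0, 194.0, 481.0, 297.0] [ 0.509 -0.321  0.006] 0.043
top tray 0.36 [295.0, 208.0, 323.0, 218.0] [0.571 0.001 0.147] 0.171
top tray 0.36 [268.0, 276.0, 302.0, 326.0] [0.343 0.062 0.013] 0.024
top lid 0.77 [163.0, 228.0, 203.0, 261.0] [0.503 0.319 0.027] 0.06
top lid 0.55 [210.0, 125.0, 244.0, 160.0] [0.764 0.215 0.035] 0.092
top tumbler 0.56 [389.0, 128.0, 425.0, 159.0] [ 0.766 -0.245  0.044] 0.099
top tub 0.76 [263.0, 114.0, 332.0, 181.0] [0.751 0.033 0.075] 0.08
top mug 0.95 [209.0, 124.0, 245.0, 162.0] [0.764 0.215 0.034] 0.092
top shaker 0.52 [354.0, 164.0, 372.0, 184.0] [ 0.679 -0.127  0.075] 0.081
top spoon 0.63 [265.0, 275.0, 301.0, 325.0] [0.343 0.062 0.013] 0.024
t
[... 369 characters left out ...]
04.0] [0.573 0.001 0.14 ] 0.169
scene panel_center 0.7 [357.0, 177.0, 372.0, 202.0] [0.578 0.13  0.038] 0.063
scene tray 0.86 [150.0, 262.0, 294.0, 375.0] [ 0.506 -0.317  0.005] 0.041
scene lid 0.68 [353.0, 127.0, 387.0, 156.0] [0.511 0.309 0.026] 0.058
scene tumbler 0.85 [336.0, 309.0, 373.0, 362.0] [ 0.755 -0.235  0.06 ] 0.096
scene tub 0.82 [374.0, 200.0, 458.0, 279.0] [0.761 0.012 0.073] 0.076
scene mug 0.97 [427.0, 165.0, 476.0, 217.0] [0.763 0.193 0.054] 0.088
scene shaker 0.55 [338.0, 260.0, 361.0, 298.0] [ 0.691 -0.14   0.055] 0.077
scene spoon 0.92 [260.0, 168.0, 297.0, 202.0] [0.35  0.06  0.012] 0.021
scene ramekin 0.71 [218.0, 209.0, 248.0, 241.0] [ 0.357 -0.118  0.028] 0.044
1.25
```

```bash
python3 - <<'E'
from h import *
for n in ("top","scene"):
    ci=vision.camera_info(n); f=np.load(n+'.npz'); im,d=f['im'],f['d']
    P,uv=cloud(ci,d)
    near=np.hypot(P[:,0]-.565,P[:,1])<.08
    pan=near&(P[:,2]>.14)
    Q=P[pan]; c=Q.mean(0); w,V=np.linalg.eigh(np.cov(Q[:,:2].T)); 
    print(n,'panel',len(Q),c,np.ptp(Q@np.r_[V[:,1],0]),'dir deg',np.degrees(np.arctan2(V[1,1],V[0,1])), w)
    rim=near&(abs(P[:,2]-.13)<.006); Q=P[rim]
    A=np.c_[2*Q[:,:2],np.ones(len(Q))]
    (mx,my),r=cv2.minEnclosingCircle(Q[:,:2].astype(np.float32)); print('rim',len(Q),mx,my,r)
    # lid
    nl=np.hypot(P[:,0]-.507,P[:,1]-.317)<.07
    L=P[nl&(P[:,2]>.04)]; w,V=np.linalg.eigh(np.cov(L[:,:2].T)); print('bar',len(L),L.mean(0),np.degrees(np.arctan2(V[1,1],V[0,1])),w)
    D=P[nl&(P[:,2]>.018)&(P[:,2]<.035)];print('disc',cv2.minEnclosingCircle(D[:,:2].astype(np.float32)))
    # tray
    T=P[(abs(P[:,0]-.507)<.16)&(abs(P[:,1]+.318)<.16)&(P[:,2]>.034)&(P[:,2]<.05)]; print('tray',cv2.minAreaRect(T[:,:2].astype(np.float32)))
    x0,y0=(250,155) if n=='top' else (270,140)
    cv2.imwrite(f'pics/{n}_m.png',cv2.resize(im[y0:y0+120,x0:x0+120,::-1],None,fx=5,fy=5,interpolation=cv2.INTER_CUBIC))
    x0,y0=(140,205) if n=='top' else (330,110)
    cv2.imwrite(f'pics/{n}_l.png',cv2.resize(im[y0:y0+80,x0:x0+80,::-1],None,fx=5,fy=5,interpolation=cv2.INTER_CUBIC))
E
```

```text
top panel 87 [5.71089029e-01 1.12928939e-04 1.63085547e-01] 0.06378179294243277 dir deg 83.0862215770168 [1.79703304e-06 3.56665253e-04]
rim 1035 0.5712085366249084 -0.00024835020303726196 0.06037832424044609
bar 152 [0.50380427 0.31896131 0.05634552] 54.53363813217301 [1.84765103e-05 2.80969165e-04]
disc ((0.5019538402557373, 0.32175523042678833), 0.054735198616981506)
tray ((0.5001391768455505, -0.2702659070491791), (0.22155749797821045, 0.26540297269821167), 10.078156471252441)
scene panel 232 [ 0.57268372 -0.00243259  0.15630222] 0.06929035348443552 dir deg 82.88703758477916 [1.33921154e-06 4.05765145e-04]
rim 952 0.5720171928405762 -9.352527558803558e-05 0.061962489038705826
bar 151 [0.50520987 0.31642333 0.05194992] 54.12508001471128 [1.94814701e-05 2.96079752e-04]
disc ((0.5041731595993042, 0.31936269998550415), 0.05385056138038635)
tray ((0.4989164471626282, -0.2702019512653351), (0.22518089413642883, 0.26624926924705505), 9.926522254943848)
```

View pics/top_m.png

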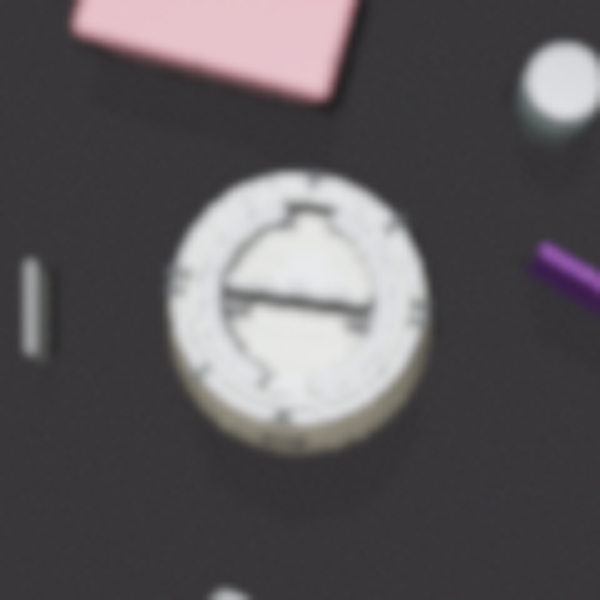

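View pics/scene_m.png

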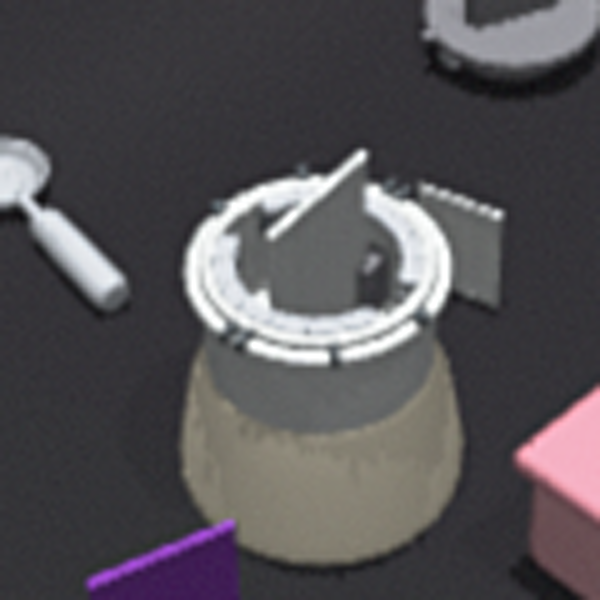

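View pics/top_l.png

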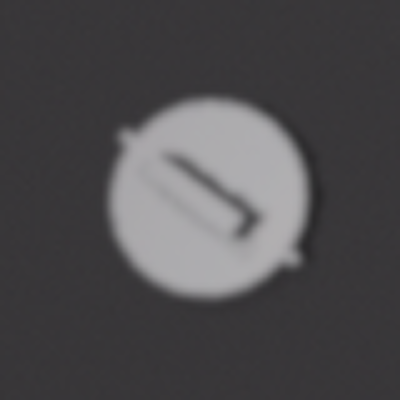

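jog_arm:
  plan:
    - [[-0.864,-0.64,-0.047,0,0,0],[-0.864,-0.64,-0.047,0,0,0],[-0.864,-0.64,-0.047,0,0,0],[-0.864,-0.64,-0.047,0,0,0],[-0.864,-0.64,-0.047,0,0,0],[-0.864,-0.64,-0.047,0,0,0],[-0.864,-0.64,-0.047,0,0,0],[-0.864,-0.64,-0.047,0,0,0]]
  grip: 1

```text
time_s: 2.05
position: [0.3535, 0.2653, 0.2466]
tool_rot: [[-0.969, 0.245, 0.001], [0.245, 0.969, 0.0], [-0.0, 0.0, -1.0]]
ft_force: [0.7, 1.8, 0.1]
grip_width: 0.0857
```

jog_arm:
  plan:
    - [[-0.864,-0.64,-0.047,0,0,0],[-0.864,-0.64,-0.047,0,0,0],[-0.864,-0.64,-0.047,0,0,0],[-0.864,-0.64,-0.047,0,0,0],[-0.864,-0.64,-0.047,0,0,0],[-0.864,-0.64,-0.047,0,0,0],[-0.864,-0.64,-0.047,0,0,0],[-0.864,-0.64,-0.047,0,0,0]]

```text
time_s: 2.85
position: [0.5714, -0.0011, 0.2615]
tool_rot: [[-0.969, 0.246, 0.0], [0.246, 0.969, 0.0], [-0.0, 0.0, -1.0]]
ft_force: [0.3, 0.2, -0.4]
grip_width: 0.0852
```

jog_arm:
  plan:
    - [[0,0,0,0,0,0.963],[0,0,0,0,0,0.963],[0,0,0,0,0,0.963],[0,0,0,0,0,0.963],[0,0,0,0,0,0.963],[0,0,0,0,0,0.963],[0,0,0,0,0,0.963],[0,0,0,0,0,0.963],[0,0,0,0,0,0.963],[0,0,0,0,0,0.963]]

```text
time_s: 3.85
position: [0.5705, 0.0005, 0.2614]
tool_rot: [[0.127, 0.992, -0.0], [0.992, -0.127, 0.0], [0.0, -0.0, -1.0]]
ft_force: [0.2, 0.5, -0.2]
grip_width: 0.0854
```

```bash
python3 - <<'E'
from h import *
ci=vision.camera_info('wrist'); im,d=vision.get_image('wrist')
cv2.imwrite('pics/wrist1.png',im[:,:,::-1]); np.savez('w1.npz',im=im,d=d,**ci)
P,uv=cloud(ci,d,fish=True)
near=np.hypot(P[:,0]-.571,P[:,1])<.065
Q=P[near&(P[:,2]>.14)&(P[:,2]<.18)]; w,V=np.linalg.eigh(np.cov(Q[:,:2].T)); print('panel',len(Q),Q.mean(0),Q.max(0),Q.min(0),np.degrees(np.arctan2(V[1,1],V[0,1])),w)
T=Q[Q[:,2]>Q[:,2].max()-.006]; print('top',len(T),T.mean(0),cv2.minAreaRect(T[:,:2].astype(np.float32)))
Q=P[near&(abs(P[:,2]-.13)<.006)];print(len(Q),Q.mean(0),cv2.minEnclosingCircle(Q[:,:2].astype(np.float32)))
# tray from top/scene
for n in ("top","scene"):
    c=vision.camera_info(n); f=np.load(n+'.npz'); dd=f['d']
    r=spotter.trace(n,'tray') if 0 else None
    P,uv=cloud(c,dd)
    T=P[(abs(P[:,0]-.507)<.14)&(P[:,1]<-.21)&(P[:,1]>-.45)&(P[:,2]>.034)&(P[:,2]<.05)]; print('tray',n,cv2.minAreaRect(T[:,:2].astype(np.float32)))
E
```

```text
panel 417 [0.57262683 0.00394261 0.16700965] [0.57798042 0.03393746 0.169567  ] [ 0.56664039 -0.03097759  0.14060859] 82.94787040302266 [1.30956656e-06 3.88493020e-04]
top 397 [0.57245478 0.00247289 0.16771856] ((0.5720312595367432, 0.0015282966196537018), (0.0650305449962616, 0.0039090500213205814), 82.87114715576172)
6312 [0.57271119 0.00511822 0.12856447] ((0.5724602341651917, 0.0004591774195432663), 0.061598747968673706)
tray top ((0.5087063908576965, -0.31636226177215576), (0.22021888196468353, 0.17193543910980225), 9.757007598876953)
tray scene ((0.5081929564476013, -0.31627798080444336), (0.2229076325893402, 0.17210063338279724), 9.854476928710938)
```

View pics/wrist1.png

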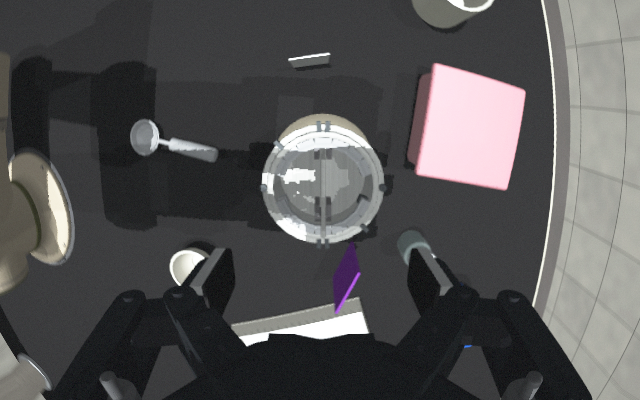

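jog_arm:
  plan:
    - [[0.01,0.04,0.75,0,0,0],[0,0,0.75,0,0,0],[0,0,0.75,0,0,0],[0,0,0.5,0,0,0],[0,0,0.31,0,0,0],[0,0,0,0,0,0]]

```text
time_s: 4.5
position: [0.5716, 0.0008, 0.1378]
tool_rot: [[0.12, 0.993, -0.003], [0.993, -0.12, 0.001], [0.0, -0.003, -1.0]]
ft_force: [-0.1, 0.3, 1.0]
grip_width: 0.0854
```

jog_arm:
  plan:
    - [[0,0,0,0,0,0],[0,0,0,0,0,0],[0,0,0,0,0,0],[0,0,0,0,0,0],[0,0,0,0,0,0],[0,0,0,0,0,0],[0,0,0,0,0,0],[0,0,0,0,0,0]]
  grip: -1
  squeeze: 40

```text
time_s: 5.3
position: [0.5723, 0.0007, 0.1393]
tool_rot: [[0.121, 0.993, 0.001], [0.993, -0.121, -0.0], [-0.0, 0.001, -1.0]]
ft_force: [-0.0, 1.1, 2.7]
grip_width: 0.0035
```

jog_arm:
  plan:
    - [[0,0,-0.2,0,0,0],[0,0,-0.4,0,0,0],[0,0,-0.4,0,0,0],[0,0,-0.4,0,0,0],[0,0,-0.4,0,0,0],[0,0,-0.5,0,0,0],[0,0,-0.5,0,0,0],[0,0,-0.3,0,0,0],[0,0,0,0,0,0],[0,0,0,0,0,0]]

```text
time_s: 6.3
position: [0.5719, 0.0007, 0.2626]
tool_rot: [[0.121, 0.993, -0.001], [0.993, -0.121, 0.0], [0.0, -0.001, -1.0]]
ft_force: [0.4, 0.0, -0.9]
grip_width: 0.003
```

```bash
python3 - <<'E'
from h import *
im,d=vision.get_image('scene'); cv2.imwrite('pics/scene2.png',im[:,:,::-1])
ci=vision.camera_info('wrist'); im,d=vision.get_image('wrist'); cv2.imwrite('pics/wrist2.png',im[:,:,::-1])
np.savez('w2.npz',im=im,d=d,**ci)
P,_=cloud(ci,d,fish=True)
near=np.hypot(P[:,0]-.572,P[:,1])<.07
Q=P[near&(abs(P[:,2]-.13)<.005)];print(len(Q),cv2.minEnclosingCircle(Q[:,:2].astype(np.float32)))
s=env.observe(); print(s['time_s'],s['position'],s['grip_width'],s['tool_rot'])
E
```

```text
5790 ((0.5724117755889893, 0.0007170960307121277), 0.06101667508482933)
6.4 [0.57176289 0.00072496 0.262056  ] 0.003296576134628698 [[ 1.21233443e-01  9.92622225e-01 -1.88974151e-03]
 [ 9.92624011e-01 -1.21232921e-01  3.88966488e-04]
 [ 1.56997898e-04 -1.92295854e-03 -9.99998139e-01]]
```

View pics/scene2.png

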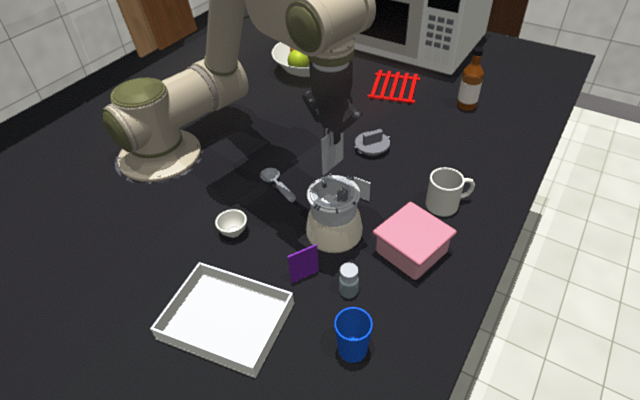

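View pics/wrist2.png

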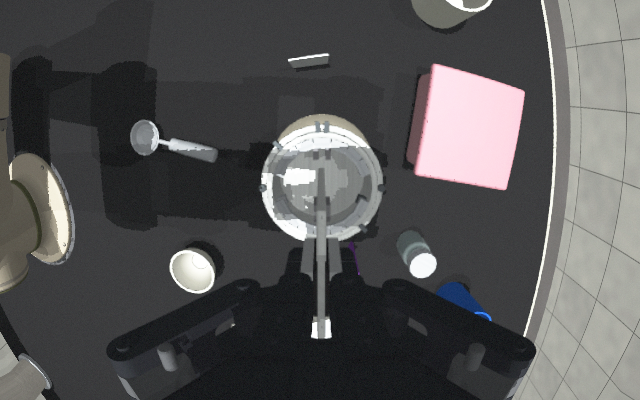

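jog_arm:
  plan:
    - [[-0.5,-0.068,0,0,0,0],[-0.9,-0.068,0,0,0,0],[-0.95,-0.068,0,0,0,0],[-0.95,-0.068,0,0,0,0],[-0.95,-0.068,0,0,0,0],[-0.95,-0.068,0,0,0,0],[-0.95,-0.068,0,0,0,0],[-0.95,-0.068,0,0,0,0],[-0.96,-0.068,0,0,0,0],[0,0,0,0,0,0]]

```text
time_s: 7.4
position: [0.5074, -0.3203, 0.2614]
tool_rot: [[0.126, 0.992, -0.002], [0.992, -0.126, 0.001], [0.0, -0.002, -1.0]]
ft_force: [0.2, 0.8, -0.9]
grip_width: 0.0034
```

jog_arm:
  plan:
    - [[0,0,0.6,0,0,0],[0,0,0.7,0,0,0],[0,0,0.7,0,0,0],[0,0,0.7,0,0,0],[0,0,0.6,0,0,0],[0,0,0.6,0,0,0],[0,0,0.4,0,0,0],[0,0,0.3,0,0,0],[0,0,0.2,0,0,0],[0,0,0,0,0,0]]

```text
time_s: 8.4
position: [0.5086, -0.3159, 0.0702]
tool_rot: [[0.121, 0.993, -0.001], [0.993, -0.121, 0.001], [0.001, -0.001, -1.0]]
ft_force: [-0.2, -0.1, -0.9]
grip_width: 0.0033
```

```bash
python3 - <<'E'
from h import *
im,d=vision.get_image('scene'); cv2.imwrite('pics/scene3.png',cv2.resize(im[180:400,80:380,::-1],None,fx=2.6,fy=2.6))
s=env.observe(); print(s['time_s'],s['position'],s['grip_width'],s['ft_force'])
E
```

```text
8.45 [ 0.50884597 -0.31622944  0.07101628] 0.0035561728605744084 [ 0.63621957  0.41038032 -0.47494901]
```

View pics/scene3.png

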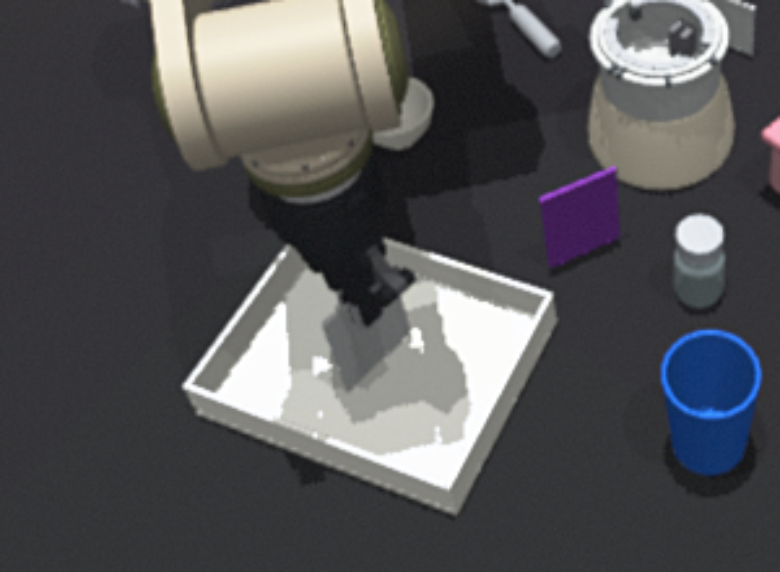

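jog_arm:
  plan:
    - [[0,0,0.08,0,0,0],[0,0,0.02,0,0,0],[0,0,0,0,0,0]]

```text
time_s: 8.75
position: [0.5088, -0.3165, 0.0673]
tool_rot: [[0.121, 0.993, 0.0], [0.993, -0.121, -0.0], [-0.0, 0.0, -1.0]]
ft_force: [0.5, -0.0, 0.2]
grip_width: 0.0031
```

jog_arm:
  plan:
    - [[0,0,0,0,0,0],[0,0,0,0,0,0],[0,0,0,0,0,0],[0,0,0,0,0,0],[0,0,0,0,0,0],[0,0,0,0,0,0],[0,0,0,0,0,0],[0,0,0,0,0,0]]
  grip: 1

```text
time_s: 9.55
position: [0.5088, -0.3164, 0.067]
tool_rot: [[0.121, 0.993, 0.0], [0.993, -0.121, 0.0], [0.0, 0.0, -1.0]]
ft_force: [0.2, 0.5, 0.3]
grip_width: 0.0855
```

```bash
python3 - <<'E'
from h import *
im,d=vision.get_image('scene'); cv2.imwrite('pics/scene4.png',cv2.resize(im[180:400,80:380,::-1],None,fx=2.6,fy=2.6))
s=env.observe(); print(s['time_s'],s['position'],s['grip_width'],s['ft_force'])
E
```

```text
9.6 [ 0.50875975 -0.3163804   0.06699709] 0.08545532453022596 [1.075559   0.51390638 0.15871381]
```

View pics/scene4.png

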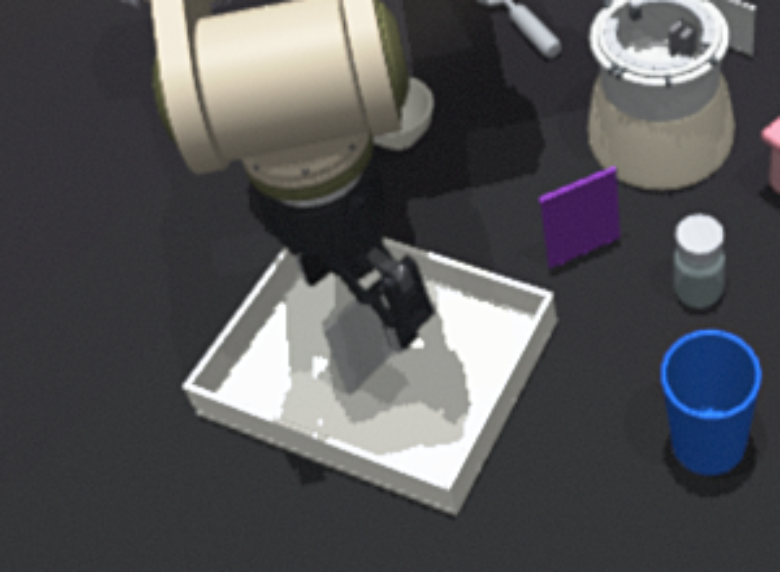

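jog_arm:
  plan:
    - [[0,0,-0.2,0,0,0],[0,0,-0.4,0,0,0],[0,0,-0.6,0,0,0],[0,0,-0.8,0,0,0],[0,0,-0.8,0,0,0],[0,0,-0.8,0,0,0],[0,0,-0.8,0,0,0],[0,0,-0.6,0,0,0],[0,0,0,0,0,0]]

```text
time_s: 10.5
position: [0.5094, -0.3169, 0.2713]
tool_rot: [[0.121, 0.993, 0.005], [0.993, -0.121, -0.005], [-0.004, 0.006, -1.0]]
ft_force: [0.4, -0.1, 0.0]
grip_width: 0.0855
```

```bash
python3 - <<'E'
from h import *
im,d=vision.get_image('scene'); cv2.imwrite('pics/scene5.png',cv2.resize(im[180:400,80:380,::-1],None,fx=2.6,fy=2.6))
s=env.observe(); print(s['time_s'],s['position'],s['tool_rot'],s['q'])
# lid noses direction refine from top.npz
f=np.load('top.npz');ci=vision.camera_info('top')
P,uv=cloud(ci,f['d']); nl=np.hypot(P[:,0]-.503,P[:,1]-.32)<.075
D=P[nl&(P[:,2]>.016)&(P[:,2]<.033)]
c=np.array([.503,.3195]); v=D[:,:2]-c; r=np.hypot(*v.T); a=np.degrees(np.arctan2(v[:,1],v[:,0]))
for k in np.argsort(-r)[:16]: print(round(r[k],4),round(a[k],1),end=' | ')
E
```

```text
10.55 [ 0.50896607 -0.31651562  0.2687885 ] [[ 0.12112952  0.99263338  0.00257131]
 [ 0.99263451 -0.12112339 -0.00241918]
 [-0.00208991  0.0028454  -0.99999377]] [-4.31822149e+01  2.55926846e+01  6.20068814e+01 -2.53429426e-04
  9.21981539e+01 -3.62250853e+01]
0.0559 57.7 | 0.0553 54.2 | 0.0534 -126.7 | 0.0527 -124.1 | 0.0526 52.2 | 0.0525 55.7 | 0.0522 -121.3 | 0.0521 54.9 | 0.0511 -128.7 | 0.0504 37.1 | 0.0504 -125.9 | 0.05 84.4 | 0.0497 56.7 | 0.0496 105.0 | 0.0495 120.7 | 0.0495 23.9 |
```

View pics/scene5.png

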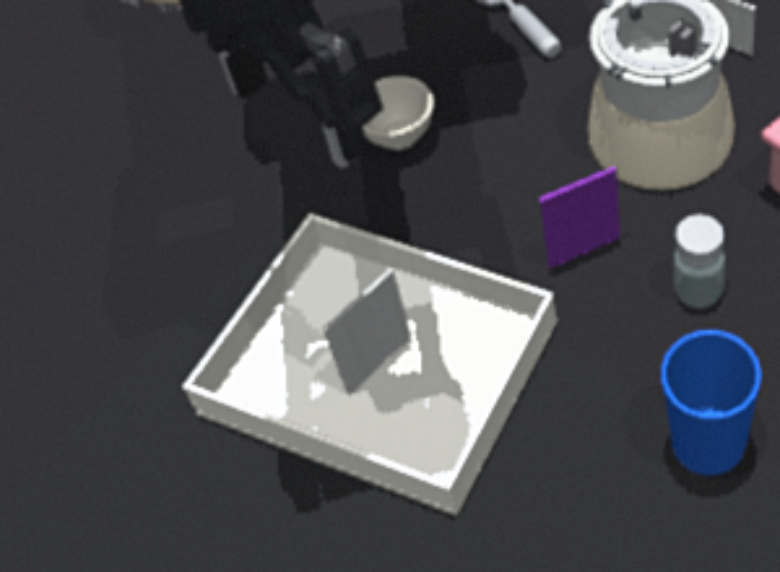

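jog_arm:
  plan:
    - [[0.6,-0.08,0,0,0,0],[0.98,-0.13,0,0,0,0],[0.98,-0.13,0,0,0,0],[0.98,-0.13,0,0,0,0],[0.98,-0.13,0,0,0,0],[0.98,-0.13,0,0,0,0],[0.98,-0.13,0,0,0,0],[0.98,-0.13,0,0,0,0],[0.98,-0.13,0,0,0,0]]

```text
time_s: 11.45
position: [0.5044, 0.0258, 0.2659]
tool_rot: [[0.121, 0.993, -0.002], [0.993, -0.121, 0.0], [0.0, -0.002, -1.0]]
ft_force: [0.9, -0.1, 0.4]
grip_width: 0.0851
```

jog_arm:
  plan:
    - [[0.98,-0.13,0,0,0,0],[0.98,-0.13,0,0,0,0],[0.98,-0.13,0,0,0,0],[0.98,-0.13,0,0,0,0],[0.98,-0.13,0,0,0,0],[0.98,-0.13,0,0,0,0],[0.98,-0.13,0,0,0,0],[0.43,-0.06,0,0,0,0]]

```text
time_s: 12.25
position: [0.501, 0.3209, 0.2655]
tool_rot: [[0.119, 0.993, -0.002], [0.993, -0.119, -0.0], [-0.001, -0.002, -1.0]]
ft_force: [-0.4, -0.4, 0.2]
grip_width: 0.0855
```

jog_arm:
  plan:
    - [[0,0,0,0,0,-0.98],[0,0,0,0,0,-0.98],[0,0,0,0,0,-0.98],[0,0,0,0,0,-0.98],[0,0,0,0,0,-0.98],[0,0,0,0,0,-0.98],[0,0,0,0,0,-0.98],[0,0,0,0,0,-0.98],[0,0,0,0,0,-0.98]]

```text
time_s: 13.15
position: [0.5019, 0.3175, 0.2661]
tool_rot: [[-0.935, 0.356, -0.002], [0.356, 0.935, -0.001], [0.001, -0.001, -1.0]]
ft_force: [0.2, -1.2, 0.9]
grip_width: 0.0852
```

jog_arm:
  plan:
    - [[0,0,0,0,0,-0.98],[0,0,0,0,0,-0.98],[0,0,0,0,0,-0.98],[0,0,0,0,0,-0.98],[0,0,0,0,0,-0.98],[0,0,0,0,0,-0.98],[0,0,0,0,0,-0.98],[0,0,0,0,0,-0.98],[0,0,0,0,0,-0.96]]

```text
time_s: 14.05
position: [0.5019, 0.3176, 0.2661]
tool_rot: [[-0.577, -0.817, -0.002], [-0.817, 0.577, -0.001], [0.002, 0.001, -1.0]]
ft_force: [-1.2, -1.1, -1.4]
grip_width: 0.0854
```

```bash
python3 - <<'E'
from h import *
s=env.observe(); print(s['time_s'],s['position'],np.round(s['tool_rot'],4),np.round(s['q'],1))
ci=vision.camera_info('wrist'); im,d=vision.get_image('wrist'); cv2.imwrite('pics/wrist6.png',im[:,:,::-1])
np.savez('w6.npz',im=im,d=d,**ci)
P,_=cloud(ci,d,fish=True); nl=np.hypot(P[:,0]-.503,P[:,1]-.32)<.075
B=P[nl&(P[:,2]>.05)&(P[:,2]<.065)]; print(len(B),B.mean(0),cv2.minAreaRect(B[:,:2].astype(np.float32)))
D=P[nl&(P[:,2]>.018)&(P[:,2]<.032)]; print(len(D),cv2.minEnclosingCircle(D[:,:2].astype(np.float32)))
c=np.array(cv2.minAreaRect(B[:,:2].astype(np.float32))[0]); v=D[:,:2]-c; r=np.hypot(*v.T); a=np.degrees(np.arctan2(v[:,1],v[:,0]))
for k in np.argsort(-r)[:30]: print(round(r[k],4),round(a[k],1),end=' | ')
E
```

```text
14.05 [0.50190612 0.31755775 0.26608608] [[-5.767e-01 -8.170e-01 -1.700e-03]
 [-8.170e-01  5.767e-01 -9.000e-04]
 [ 1.700e-03  9.000e-04 -1.000e+00]] [  20.9   25.2   63.    -0.    91.8 -123.9]
546 [0.50386962 0.32006221 0.05674078] ((0.5048094391822815, 0.3209031820297241), (0.056816618889570236, 0.012894661165773869), 54.99366760253906)
3959 ((0.504874050617218, 0.3210503160953522), 0.05414549633860588)
0.0542 54.1 | 0.0539 -128.6 | 0.0539 -123.3 | 0.0539 55.5 | 0.0538 -127.2 | 0.0538 56.9 | 0.0538 -125.9 | 0.0536 58.3 | 0.0527 -128.6 | 0.0526 -127.3 | 0.0526 -124.6 | 0.0526 -125.9 | 0.0525 -123.3 | 0.0525 56.9 | 0.0524 54.1 | 0.0523 55.5 | 0.0522 58.4 | 0.0515 -128.7 | 0.0514 -126.0 | 0.0514 -127.3 | 0.0513 -124.6 | 0.0513 -123.2 | 0.0511 54.1 | 0.0511 55.5 | 0.0508 57.0 | 0.0506 58.5 | 0.0501 -123.2 | 0.0501 -128.8 | 0.0501 -127.4 | 0.0501 -124.6 |
```

View pics/wrist6.png

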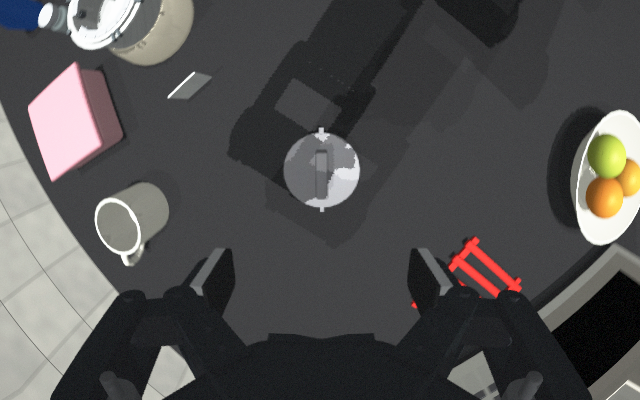

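jog_arm:
  plan:
    - [[-0.09,-0.02,0.7,0,0,0],[0,0,0.8,0,0,0],[0,0,0.8,0,0,0],[0,0,0.8,0,0,0],[0,0,0.8,0,0,0],[0,0,0.7,0,0,0],[0,0,0.6,0,0,0],[0,0,0.4,0,0,0],[0,0,0.28,0,0,0],[0,0,0,0,0,0]]

```text
time_s: 15.1
position: [0.5041, 0.3201, 0.0303]
tool_rot: [[-0.583, -0.813, -0.003], [-0.813, 0.583, -0.001], [0.003, 0.002, -1.0]]
ft_force: [-0.0, -0.1, -0.2]
grip_width: 0.0852
```

```bash
python3 - <<'E'
from h import *
s=env.observe(); print(s['time_s'],s['position'],np.round(s['tool_rot'],4),np.round(s['ft_force'],1))
im,d=vision.get_image('wrist'); cv2.imwrite('pics/wrist7.png',im[:,:,::-1])
E
```

```text
15.1 [0.50408037 0.32012502 0.0302942 ] [[-0.5826 -0.8128 -0.0029]
 [-0.8128  0.5826 -0.0012]
 [ 0.0027  0.0017 -1.    ]] [-0.  -0.1 -0.2]
```

View pics/wrist7.png

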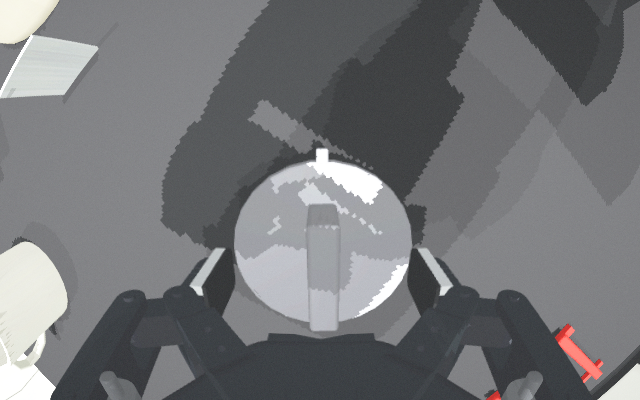

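jog_arm:
  plan:
    - [[0,0,0,0,0,0],[0,0,0,0,0,0],[0,0,0,0,0,0],[0,0,0,0,0,0],[0,0,0,0,0,0],[0,0,0,0,0,0],[0,0,0,0,0,0],[0,0,0,0,0,0]]
  grip: -1
  squeeze: 70

```text
time_s: 15.95
position: [0.5049, 0.3209, 0.0321]
tool_rot: [[-0.581, -0.814, 0.0], [-0.814, 0.581, 0.0], [-0.0, -0.0, -1.0]]
ft_force: [-1.6, 1.0, 4.5]
grip_width: 0.0128
```

jog_arm:
  plan:
    - [[0,0,-0.2,0,0,0],[0,0,-0.6,0,0,0],[0,0,-0.8,0,0,0],[0,0,-0.8,0,0,0],[0,0,-0.8,0,0,0],[0,0,-0.8,0,0,0],[0,0,-0.8,0,0,0],[0,0,-0.4,0,0,0],[0,0,0,0,0,0]]

```text
time_s: 16.85
position: [0.5053, 0.3209, 0.2422]
tool_rot: [[-0.581, -0.814, 0.004], [-0.814, 0.581, 0.001], [-0.004, -0.002, -1.0]]
ft_force: [0.3, -0.7, -1.5]
grip_width: 0.0128
```

```bash
python3 - <<'E'
from h import *
s=env.observe(); print(s['time_s'],s['position'],np.round(s['tool_rot'],4),np.round(s['ft_force'],1),s['grip_width'],np.round(s['q'],1))
ci=vision.camera_info('wrist');im,d=vision.get_image('wrist'); cv2.imwrite('pics/wrist8.png',im[:,:,::-1])
s=env.observe(); np.savez('w8.npz',im=im,d=d,pos=s['position'],rot=s['tool_rot'],**ci)
for n in('scene','top'):
    im,d=vision.get_image(n); cv2.imwrite(f'pics/{n}8.png',im[:,:,::-1]); np.savez(f'{n}8.npz',im=im,d=d,pos=s['position'],rot=s['tool_rot'])
E
```

```text
16.85 [0.50528435 0.32091553 0.2422284 ] [[-0.5811 -0.8138  0.0041]
 [-0.8138  0.5811  0.0015]
 [-0.0036 -0.0025 -1.    ]] [ 0.3 -0.7 -1.5] 0.012816153587575003 [  21.1   26.3   65.2   -0.    88.3 -123.4]
```

View pics/wrist8.png

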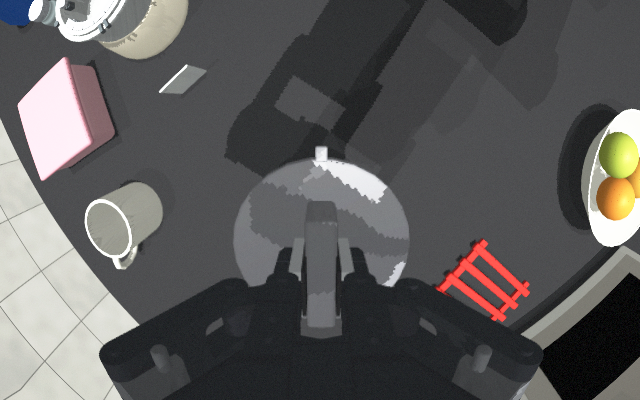

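View pics/scene8.png

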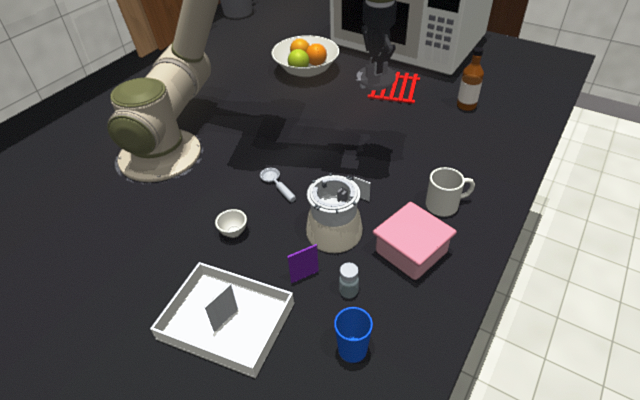

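```bash
python3 - <<'E'
from h import *
f=np.load('w8.npz'); ci={k:f[k] for k in('fx','fy','cx','cy','rvec','tvec')}
P,uv=cloud(ci,f['d'],fish=True); T=(P-f['pos'])@f['rot']
m=(np.hypot(T[:,0],T[:,1])<.07)&(abs(T[:,2]-.004)<.012)
Q=T[m]; print(len(Q),np.percentile(Q[:,2],[5,25,50,75,95]))
A=np.c_[Q[:,:2],np.ones(len(Q))]; z=np.median(Q[:,2]); k=abs(Q[:,2]-z)<.004; co=np.linalg.lstsq(A[k],Q[k,2],rcond=None)[0]; print('plane',co)
D=Q[k]; r=np.hypot(D[:,0],D[:,1])
h=cv2.convexHull(D[:,:2].astype(np.float32))[:,0]
print(cv2.minEnclosingCircle(h))
from scipy.optimize import least_squares
# edge pts excluding nose
a=np.degrees(np.arctan2(h[:,1],h[:,0])); 
e=h
s=least_squares(lambda p:np.hypot(e[:,0]-p[0],e[:,1]-p[1])-.049,[0,0],loss='soft_l1',f_scale=.001); print(s.x,np.round(s.fun,4))
N=D[np.hypot(*(D[:,:2]-s.x).T)>.0515]; v=N[:,:2]-s.x; print(len(N),np.degrees(np.arctan2(v[:,1],v[:,0])).mean(), N)
B=T[(np.hypot(T[:,0],T[:,1])<.04)&(T[:,2]<-.022)&(T[:,2]>-.032)&(abs(T[:,1])<.012)]; print('bar',len(B),B.min(0),B.max(0),B.mean(0))
E
```

```text
14095 [0.00410242 0.00478024 0.00520365 0.00562029 0.00632488]
plane [0.0058192  0.00076197 0.00512866]
((-0.0005600638687610626, -5.635544948745519e-05), 0.055184558033943176)
[-0.00058259 -0.00053663] [ 0.0061  0.0061  0.0059 -0.0002 -0.0002 -0.0001 -0.     -0.0004 -0.0004
 -0.0006 -0.0005 -0.0003 -0.0005 -0.0003 -0.0003 -0.0001 -0.0004 -0.0005
  0.0059  0.0061  0.0057  0.0002 -0.0005  0.0002  0.     -0.0004 -0.0004
 -0.0004 -0.0006 -0.0005 -0.0005 -0.0005 -0.0003 -0.0001 -0.0001 -0.
 -0.0003 -0.0003  0.      0.006   0.006 ]
99 -2.077924276788695 [[ 5.43936761e-02 -3.01185346e-03  7.81391618e-03]
 [ 5.42340416e-02 -2.53742808e-03  9.13333958e-03]
 [ 5.44373484e-02 -2.02267696e-03  7.43942409e-03]
 [ 5.43510014e-02 -1.53655966e-03  8.15306601e-03]
 [ 5.43958189e-02 -1.04139684e-03  7.77872630e-03]
 [ 5.42426732e-02 -5.50072768e-04  9.05021914e-03]
 [ 5.43886514e-02 -5.64405065e-05  7.83866217e-03]
 [ 5.45223485e-02  4.29938585e-04  6.73060459e-03]
 [ 5.44625884e-02  9.23407607e-04  7.23096764e-03]
 [ 5.42378911e-02  1.43673032e-03  9.10298095e-03]
 [ 5.38683871e-02 -2.52327911e-03  
[... 3927 characters left out ...]
5.17159112e-03]
 [ 5.12362308e-02  9.13158607e-04  5.41800635e-03]
 [ 5.12520149e-02  1.39872112e-03  5.31200434e-03]
 [ 5.11619992e-02  1.89500914e-03  5.94501674e-03]
 [ 5.09131630e-02 -3.44686146e-03  4.26560153e-03]
 [-5.52929248e-02 -2.39549665e-03  5.31518899e-03]
 [-5.47807764e-02 -1.77232545e-03  4.71900878e-03]
 [-5.51381338e-02 -1.15913911e-03  5.13876271e-03]
 [-5.56424730e-02 -5.42649483e-04  5.72955931e-03]
 [-5.46589454e-02  7.29590200e-05  4.57959153e-03]
 [-5.54720101e-02  6.94694760e-04  5.52971936e-03]
 [-5.41688775e-02  1.29568752e-03  4.00432863e-03]]
bar 3622 [-0.02788382 -0.01188366 -0.03197792] [ 0.02802615  0.01195828 -0.02201314] [ 0.00427079 -0.00056476 -0.02674542]
```

jog_arm:
  plan:
    - [[0.4,-0.43,0,0,0,0],[0.63,-0.68,0,0,0,0],[0.64,-0.7,0,0,0,0],[0.64,-0.7,0,0,0,0],[0.64,-0.7,0,0,0,0],[0.64,-0.7,0,0,0,0],[0.64,-0.7,0,0,0,0],[0.64,-0.7,0,0,0,0],[0.675,-0.685,0,0,0,0],[0,0,0,0,0,0]]

```text
time_s: 18.0
position: [0.5712, -0.0031, 0.2378]
tool_rot: [[-0.585, -0.811, -0.003], [-0.811, 0.585, -0.001], [0.002, 0.002, -1.0]]
ft_force: [-0.3, 1.0, -1.9]
grip_width: 0.0125
```

jog_arm:
  plan:
    - [[0,0,0,0,0,0.9],[0,0,0,0,0,0.9],[0,0,0,0,0,0.9],[0,0,0,0,0,0.9],[0,0,0,0,0,0.9],[0,0,0,0,0,0.9],[0,0,0,0,0,0.9],[0,0,0,0,0,0.86],[0,0,0,0,0,0],[0,0,0,0,0,0]]

```text
time_s: 19.0
position: [0.5707, 0.0014, 0.239]
tool_rot: [[-0.993, 0.119, -0.002], [0.119, 0.993, 0.0], [0.002, 0.0, -1.0]]
ft_force: [-0.5, -1.3, -2.0]
grip_width: 0.0124
```

```bash
python3 - <<'E'
from h import *
ci=vision.camera_info('wrist');im,d=vision.get_image('wrist'); cv2.imwrite('pics/wrist9.png',im[:,:,::-1])
s=env.observe(); R0=np.array(s['tool_rot']); print(s['time_s'],s['position'],np.round(R0,4),np.degrees(np.arctan2(R0[1,1],R0[0,1])),np.round(s['ft_force'],1),np.round(s['q'],1))
P,_=cloud(ci,d,fish=True)
Q=P[(np.hypot(P[:,0]-.572,P[:,1])<.07)&(abs(P[:,2]-.13)<.006)]; print(len(Q),cv2.minEnclosingCircle(Q[:,:2].astype(np.float32)))
for n in('scene','top'):
    im,d=vision.get_image(n); cv2.imwrite(f'pics/{n}9.png',im[:,:,::-1])
im=cv2.imread('pics/scene9.png'); cv2.imwrite('pics/scene9z.png',cv2.resize(im[110:260,260:430],None,fx=4,fy=4,interpolation=cv2.INTER_CUBIC))
E
```

```text
19.05 [0.57082333 0.00128814 0.23920351] [[-9.928e-01  1.196e-01 -1.200e-03]
 [ 1.196e-01  9.928e-01  3.000e-04]
 [ 1.200e-03  1.000e-04 -1.000e+00]] 83.1319002216379 [-0.2 -0.1 -1.4] [-11.8  23.7  70.    0.   86.4 -94.9]
2707 ((0.5585230588912964, 0.00147213414311409), 0.056311365216970444)
```

View pics/wrist9.png

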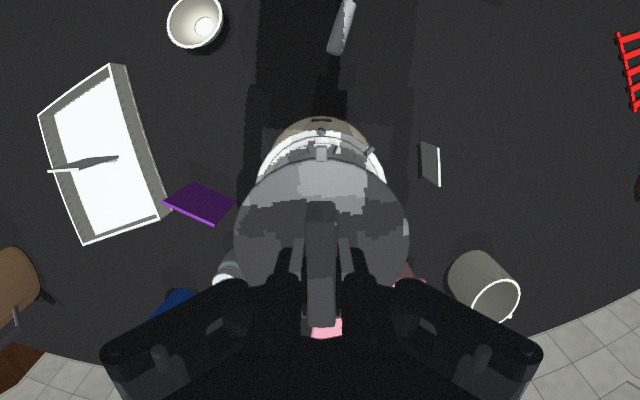

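View pics/scene9z.png

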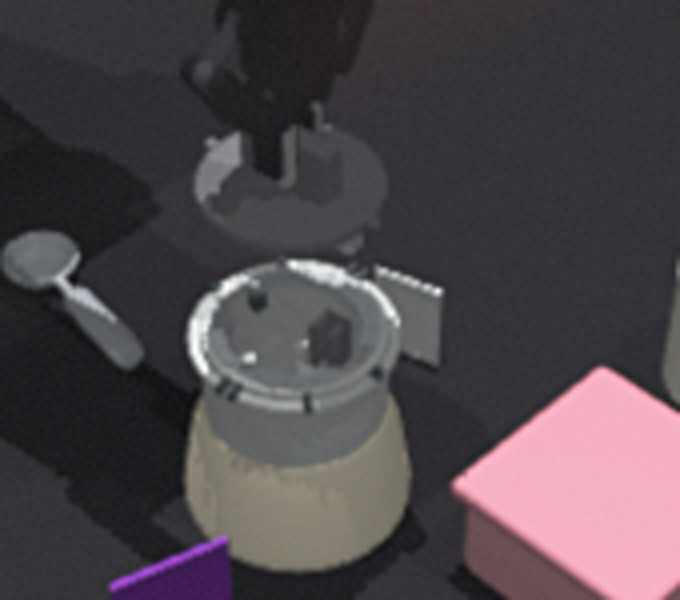

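jog_arm:
  plan:
    - [[-0.02,0,0.4,0,0,0],[0,0,0.6,0,0,0],[0,0,0.5,0,0,0],[0,0,0.3,0,0,0],[0,0,0.1,0,0,0],[0,0,0,0,0,0],[0,0,0,0,0,0]]

```text
time_s: 19.85
position: [0.5723, 0.0008, 0.1647]
tool_rot: [[-0.992, 0.123, 0.002], [0.123, 0.992, -0.0], [-0.002, -0.0, -1.0]]
ft_force: [-0.1, 0.2, -1.7]
grip_width: 0.0123
```

jog_arm:
  plan:
    - [[0,0,0.06,0,0,0],[0,0,0.06,0,0,0],[0,0,0.06,0,0,0],[0,0,0.06,0,0,0],[0,0,0.06,0,0,0],[0,0,0,0,0,0]]

```text
time_s: 20.45
position: [0.5717, 0.0009, 0.1514]
tool_rot: [[-0.992, 0.123, -0.001], [0.123, 0.992, 0.0], [0.001, 0.0, -1.0]]
ft_force: [-1.2, -0.5, -2.4]
grip_width: 0.0127
```

jog_arm:
  plan:
    - [[0,0,0.05,0,0,0],[0,0,0.05,0,0,0],[0,0,0.05,0,0,0],[0,0,0.03,0,0,0],[0,0,0.0,0,0,0],[0,0,0,0,0,0]]

```text
time_s: 21.05
position: [0.5718, 0.0009, 0.1451]
tool_rot: [[-0.992, 0.123, 0.0], [0.123, 0.992, -0.0], [-0.0, -0.0, -1.0]]
ft_force: [-1.6, 0.5, 4.5]
grip_width: 0.0127
```

jog_arm:
  plan:
    - [[0,0,0.03,0,0,0],[0,0,0.0,0,0,0],[0,0,0,0,0,0]]

```text
time_s: 21.35
position: [0.5719, 0.0008, 0.1451]
tool_rot: [[-0.992, 0.123, 0.002], [0.123, 0.992, -0.0], [-0.002, -0.0, -1.0]]
ft_force: [-5.8, 0.9, 13.8]
grip_width: 0.0128
```

```bash
python3 - <<'E'
from h import *
s=env.observe(); print(s['time_s'],s['position'],np.round(s['ft_force'],1),np.round(s['wrist_torque'],2))
for n in('scene','top','wrist'):
    im,d=vision.get_image(n); cv2.imwrite(f'pics/{n}10.png',im[:,:,::-1]);
im=cv2.imread('pics/scene10.png'); cv2.imwrite('pics/scene10z.png',cv2.resize(im[110:260,260:430],None,fx=4,fy=4,interpolation=cv2.INTER_CUBIC))
E
```

```text
21.35 [0.57186368 0.00084084 0.14508998] [-5.8  0.9 13.8] [ 0.12  1.12 -0.03]
```

View pics/scene10z.png

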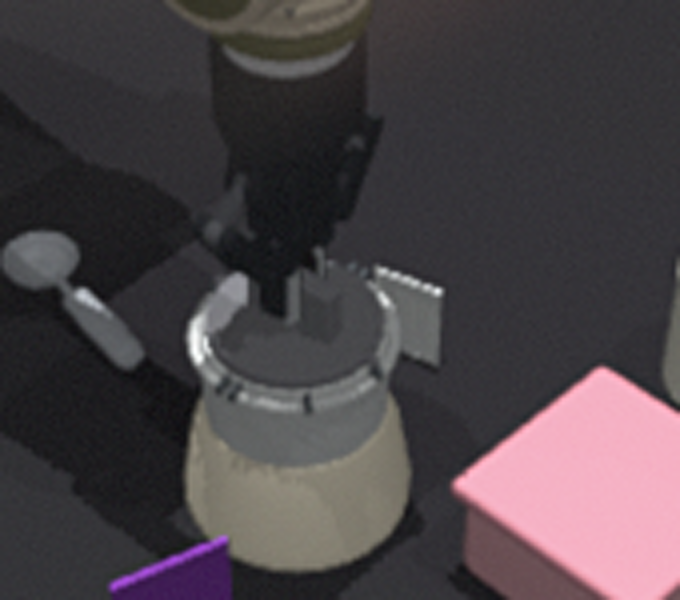

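View pics/wrist10.png

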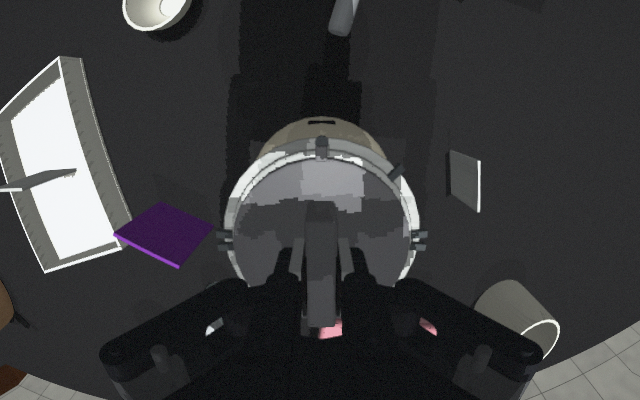

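jog_arm:
  plan:
    - [[0,0,-0.01,0,0,0],[0,0,0,0,0,0],[0,0,0,0,0,0],[0,0,0,0,0,0]]
  squeeze: 100

```text
time_s: 21.9
position: [0.572, 0.0008, 0.1452]
tool_rot: [[-0.992, 0.123, 0.001], [0.123, 0.992, -0.0], [-0.001, -0.0, -1.0]]
ft_force: [-4.4, 1.5, 11.2]
grip_width: 0.0122
```

jog_arm:
  plan:
    - [[0,0,0,0,0,0.3],[0,0,0,0,0,0.4],[0,0,0,0,0,0.4],[0,0,0,0,0,0.4],[0,0,0,0,0,0.4],[0,0,0,0,0,0.4],[0,0,0,0,0,0.3],[0,0,0,0,0,0],[0,0,0,0,0,0]]

```text
time_s: 22.8
position: [0.573, 0.0006, 0.1452]
tool_rot: [[-0.871, 0.491, 0.004], [0.491, 0.871, -0.001], [-0.004, 0.001, -1.0]]
ft_force: [0.1, 0.4, 9.6]
grip_width: 0.0125
```

jog_arm:
  plan:
    - [[0,0,0,0,0,0.3],[0,0,0,0,0,0.4],[0,0,0,0,0,0.4],[0,0,0,0,0,0.4],[0,0,0,0,0,0.4],[0,0,0,0,0,0.4],[0,0,0,0,0,0.3],[0,0,0,0,0,0],[0,0,0,0,0,0]]

```text
time_s: 23.7
position: [0.5729, 0.0004, 0.1451]
tool_rot: [[-0.619, 0.785, 0.004], [0.785, 0.619, -0.001], [-0.003, 0.002, -1.0]]
ft_force: [0.2, -1.3, 9.3]
grip_width: 0.0125
```

```bash
python3 - <<'E'
from h import *
ci=vision.camera_info('wrist');s=env.observe(); R0=np.array(s['tool_rot']); print(s['time_s'],s['position'],np.round(R0[:,2],4),'yaw',np.degrees(np.arctan2(R0[1,1],R0[0,1])),np.round(s['ft_force'],1),np.round(s['wrist_torque'],2),s['grip_width'])
im,d=vision.get_image('wrist'); cv2.imwrite('pics/wrist11.png',im[:,:,::-1])
P,uv=cloud(ci,d,fish=True); T=(P-np.array(s['position']))@R0
Q=T[(np.hypot(T[:,0],T[:,1])<.057)&(abs(T[:,2]-.005)<.003)]
D=Q; v=D[:,:2]; r=np.hypot(*v.T)
print(len(Q),np.median(Q[:,2]))
n=(r<.0555)&(r>.0515)&(T[:,0][(np.hypot(T[:,0],T[:,1])<.057)&(abs(T[:,2]-.005)<.003)]>0); print('nose',n.sum(),D[n].mean(0) if n.any() else None)
A=np.c_[Q[:,:2],np.ones(len(Q))]; print('plane',np.linalg.lstsq(A,Q[:,2],rcond=None)[0])
e=cv2.convexHull(Q[(r<.0505)][:,:2].astype(np.float32))[:,0]
from scipy.optimize import least_squares
q=least_squares(lambda p:np.hypot(e[:,0]-p[0],e[:,1]-p[1])-.049,[0,0],loss='soft_l1',f_scale=.001).x; print('disc centre tool',q,'world',np.array(s['position'])+R0@np.r_[q,.005])
for n in('scene','top'):
    im,d=vision.get_image(n); cv2.imwrite(f'pics/{n}11.png',im[:,:,::-1])
im=cv2.imread('pics/scene11.png'); cv2.imwrite('pics/scene11z.png',cv2.resize(im[110:260,260:430],None,fx=4,fy=4,interpolation=cv2.INTER_CUBIC))
E
```

```text
23.7 [5.72852751e-01 3.68931416e-04 1.45147473e-01] [ 0.0035 -0.0011 -1.    ] yaw 38.233865716817675 [ 0.2 -1.3  9.3] [-0.14  0.26 -0.05] 0.012500612313245799
12226 0.0071604928834553576
nose 47 [ 0.0525218  -0.00066763  0.00711976]
plane [-0.00331137  0.00129438  0.00715951]
disc centre tool [-0.00093806 -0.0006329 ] world [ 0.57295369 -0.00076529  0.14014909]
```

View pics/wrist11.png

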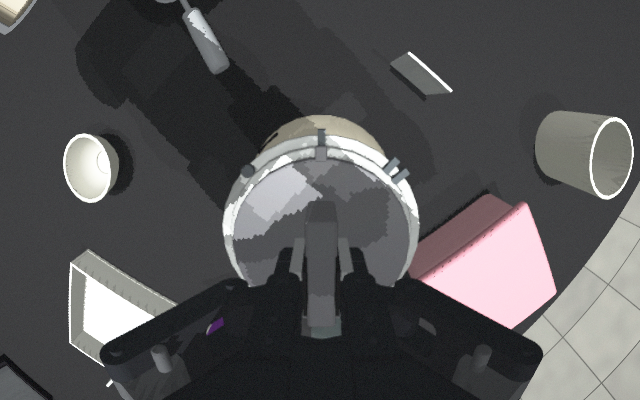

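View pics/scene11.png

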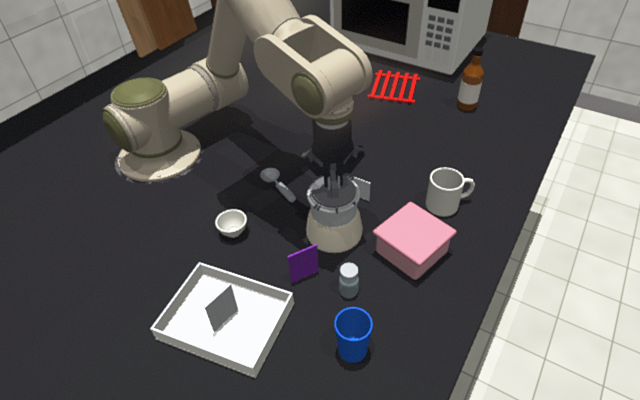

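View pics/scene11z.png

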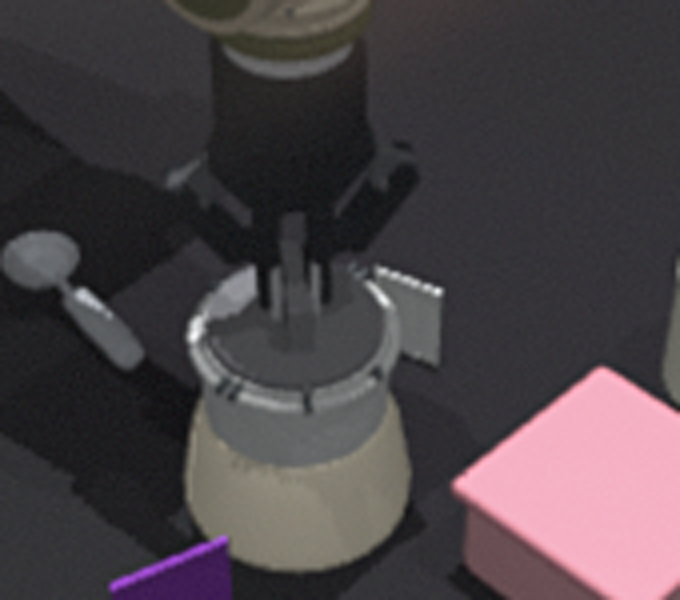

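```bash
python3 - <<'E'
from rig import env, close_job
s=env.observe(); print(s['time_s'],s['position'],s['qvel'])
print(close_job())
E
```

```text
23.85 [5.72850156e-01 3.73685233e-04 1.45166676e-01] [-0.06274976  0.00588164  0.0714054  -0.03523326 -0.06707002 -0.06900372]
the job is handed in; nothing more can be done
None
```

I drew the panel straight up out of the hopper and set it in the tray, where it is standing upright. Then I dropped the lid in at entry and turned it clockwise to the pulse mark. I handed the job in at 23.85 s while still holding the lid; the hand-in gave no verdict.

**Last checks:**
- **Turn:** the tool turned about 44.9° from entry, and the wrist picture shows the lid's nose on the single rib. I could not read the ring joint, so its angle is inferred from this turn.
- **Seating:** the lid went down without catching and met the rim firmly. The grip point comes out about 24 mm above the mouth, worked from the tool height at the grasp, and the lid sits within about 1.5 mm of the mouth's axis.
- **Hold:** gripping at 100 N with about 10 N of downward press; the arm was still.
- **Panel and bystanders:** the last scene picture shows the panel standing alone in the tray and nothing on the counter visibly shifted.

**Disagreement:** the wrist depth put the lid's disc 7 mm below the fingertips at the end, against 5 mm just after the grasp. Either the lid slipped about 2 mm in the grip or the depth reading was off. By the later reading the disc top is at 138 mm, which matches a seated lid.

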